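# Run the reading bar over the three-window test cassette

### The job

Turn the two knobs of the reading stage, a little on one and then a little on the other, until the reading bar stands centred over the row of windows of the three-window test cassette (not the one-window one) and square across it. Never let the bar get more than about 10 degrees out of square on the way, and move it by the knobs only: do not push the bar itself. Let go of the knobs when done.

Things in the scene. Friction and masses are not known exactly. Their poses are not given: they have to be found in the camera images.
- bar: Aluminium reading bar, 26 (x) by 224 (y) mm, z 29 to 48 mm, bridging the stage's bed. Origin: mid bar at table level; x across it, away from the robot, y along it to the left. Each end is pinned 100 mm from the middle to a rack sliding along the stage, one knob per end, 25 mm per rad. Starts midway between two cassettes, square; needs 42 to 60 mm of travel, away or back.
- cassette: White slab 72 (x) by 58 (y) by 6 mm, fixed on the bed between the rails, with three grey windows side by side along y. Origin: centre of its underside, 12 mm above the table, under the middle window; x along the bar's travel, away from the robot, y left. Its twin with only one window lies on the bar's other side; either may be the farther. It lies up to 8 mm off the bar's middle sideways.
- left_grip (a point): Grip point of the left (+y) knob, on its fixed vertical axis, 76 mm above the table. Upright black grip bar 44 long, 14 thick, 36 high (top 12 mm above the point) on a grey 48 mm disc 24 mm below. x along the grip bar, y across it, turning with it; starts along the stage's x. Anticlockwise from above drives the bar's left end away from the robot. 0.04 N m, stays put, 3.1 rad each way.
- right_grip (a point): Grip point of the right (-y) knob: same knob, heights and axes as the left one, but mirrored: turned CLOCKWISE from above it drives the bar's right end away from the robot, anticlockwise towards it. The two knob axes stand 290 mm apart, 145 mm either side of the bed's middle.

How it is judged:
By the outcome, as a careful person would: the job done as asked, in the order asked, and still so for the second after the job is handed in, with the robot touching nothing.
It also fails if it takes over 61 s, if anything falls off the work surface, if the arm or the gripper's body presses on something with over 40 N, if the wrist force passes 120 N, or if a joint passes its speed limit or range.

### The arm

A 6-joint arm with a two-finger parallel gripper is mounted at the origin on the work surface. World frame = base frame: x ahead of the robot, y to its left, z up, the work surface at z = 0. Lengths are in m, angles in rad, forces in N, time in s.
With the tool pointing down it reaches from about 0.35 to 0.975 m from the base axis. Payload 4.9 kg.
Tool frame: the origin (TCP) lies on the centre line of the jaws, within the pads' length; the fingertips stand 19 mm ahead of it and the grasp point (between the pads) is the TCP; z points along the fingers, y is the direction in which the jaws open and shut (so a half turn about z gives the same grasp; the last joint's range is limited). The gripper opens to 85 mm and grips with 20 to 120 N. Pads are 22 mm wide; open, the fingers measure 114 mm over their backs; the gripper's body (76 mm by 85 mm) begins 54 mm behind the grasp point. The pads swing forward as they close: fully open they stand 13 mm farther back than shut.
Start: joints at [-1.232, 0.053, 1.613, -0, 1.476, -0.119], TCP at [0.276, -0.561, 0.25] pointing down, gripper open.
Joint ranges: [-3.01, 3.01], [-1.01, 2.22], [0.06, 2.58], [-1.02, 4.17], [0.09, 2.62], [-3.14, 3.14]. Speed limits (rad/s): [2.57, 2.57, 3.14, 3.14, 3.14, 3.14].

### API

Orientations are given as a rotation vector (axis times angle).
In Python, from station import sensors, optics, manip gives the robot as it stands.
- The arm moves only by the tool arm_command, never from a script. Its argument "plan" is a list that holds one entry, the list of rows, each a list of 7 numbers: the finger opening in mm, from 0 to 85.4, then the shift along the tool's x, y, z in mm, then the turn, a rotation vector about the tool's x, y, z in degrees. In form: [[[grip, dx, dy, dz, wx, wy, wz], ...]]. A call has 1 to 12 rows; each row is the pose to reach, as a shift and turn from the pose commanded when the call began, along the tool's axes at that moment; what a row does not reach only later rows make up. A row lasts 1/12 s, in which the tool goes at most 41.7 mm and 7.16 degrees, less where a joint would pass 70% of its speed; a pose out of reach is approached as far as the arm can. A call with a gripper value outside its range is refused whole. The fingers move at their own pace and stop on an object; "newtons" is the grip in N (left out, the last holds). Time passes only in rows, so rows that repeat a pose let the fingers close. It gives the time, the measured TCP pose, the force and the opening at its end, in the units of the state.
- sensors.state(): the state, without advancing time (a new reading comes with each control period).
- optics.get_image(name): name is "scene" or "side" or "wrist"; returns a dict with "color" (480x640x3 uint8, red, green, blue), "z_map" (480x640 float32, m along the optical axis (not along the pixel's ray), 0 where there is no reading), "vertical_fov" (degrees; the focal length in pixels is half the picture's height over the tangent of half this angle, whatever the lens; pixels are square), "cx", "cy" (the principal point, pixels), "k1" (the pictures are not rectified: a ray, as slopes to the right and down, at radius r is drawn at 1 + k1 r^2 times it, then the intrinsics apply), "R" (3x3) and "t" (3): a world point X has camera coordinates R X + t. Camera axes: x right, y down, z forward; pixel columns grow to the right and rows downward; lengths in m; the calibration is good to about 2 mm. A picture is of the moment at which its call begins.
- manip.job_done(): hands the job in, once; it reports no verdict.
The state is a dict: "clock": time; "joint_pos": joint angles; "qd": joint speeds; "joint_efforts": joint torques, N m; "tool_pos": TCP position; "tool_rot": TCP orientation; "force": force on the tool from outside, world axes, zero at the start; "wrist_torque": the same for the moment, N m; "grip_width": finger opening in m.
Only numpy, scipy, OpenCV 4.12 (cv2) and the standard library are available. Lean on these libraries where they do the work, as an engineer would, in place of code of your own. Each camera call takes 0.05 s, during which the arm holds its last target. There are 200 camera calls.

## Working session

There is one attempt and no reset: what is moved stays moved. The work goes in short steps, Python scripts to look and compute and a tool call to move; the robot and the scene stay as the last step left them, time stands still between calls to the robot, and variables do not carry over. Pictures are saved under pics/ and viewed, about 8 in all and at most 12, crops included, and the job is handed in when it is done.

Besides the shell and the picture viewer there is one more tool, called after "Call:" by a JSON object that holds its "op" and its "data". arm_command: Moves the arm, as the interface text tells. Its arguments: {"type":"object","properties":{"plan":{"type":"array","items":{"type":"array","items":{"type":"array","items":{"type":"number"}}}},"newtons":{"type":"number"}},"required":["plan"]}

```bash
mkdir -p pics; cat > h.py <<'E'
import numpy as np, cv2, json
from station import sensors, optics, manip
from scipy.spatial.transform import Rotation as Ro
def snap(n,f):
    im=optics.get_image(n); cv2.imwrite(f'pics/{f}.png',im['color'][:,:,::-1]); np.savez(f'pics/{f}.npz',**im); return im
def load(f): return dict(np.load(f'pics/{f}.npz'))
def ray(im,u,v):
    f=240/np.tan(np.radians(float(im['vertical_fov']))/2); d=np.array([(u-im['cx'])/f,(v-im['cy'])/f]); s=d.copy()
    for _ in range(20): s=d/(1+im['k1']*(s@s))
    return im['R'].T@np.array([s[0],s[1],1]), -im['R'].T@im['t']
def atz(im,u,v,z):
    d,o=ray(im,u,v); return o+d*(z-o[2])/d[2]
def depth(im,u,v):
    d,o=ray(im,u,v); return o+d*im['z_map'][int(round(v)),int(round(u))]
def tri(a,b):
    (d1,o1),(d2,o2)=a,b
    A=np.c_[d1,-d2]; s=np.linalg.lstsq(A,o2-o1,rcond=None)[0]; p,q=o1+d1*s[0],o2+d2*s[1]; return (p+q)/2,np.linalg.norm(p-q)
E
python3 - <<'E'
from h import *
for n in('scene','side'):
    im=snap(n,n+'0'); print(n,im['vertical_fov'],im['k1'],(-im['R'].T@im['t']).round(3))
a=cv2.imread('pics/scene0.png');b=cv2.imread('pics/side0.png')
s=sensors.state();print(s)
E
```

```text
scene 44.82549472817734 -0.16429185541816488 [ 0.971 -0.303  0.77 ]
side 49.186717309256665 -0.08874681958557348 [0.248 0.457 0.464]
{'clock': 0.1, 'joint_pos': array([-1.23198037e+00,  5.33172003e-02,  1.61417878e+00,  7.05666299e-06,
        1.47599422e+00, -1.18977300e-01]), 'qd': array([-0.00056895, -0.00266426, -0.00019642, -0.00146273, -0.00100123,
       -0.00022642]), 'joint_efforts': array([-1.20349696e-04, -3.94905567e+01, -3.71363425e+01, -1.22603697e-04,
        3.93167313e-03, -1.07085233e-05]), 'tool_pos': array([ 0.27606655, -0.56012782,  0.24915639]), 'tool_rot': array([-3.05781416e+00, -7.12407850e-01,  3.15815081e-04]), 'force': array([-0.23200647,  0.14350155,  0.09638177]), 'wrist_torque': array([ 0.00179472,  0.00933668, -0.02088789]), 'grip_width': 0.08530634609253027}
```

View pics/scene0.png

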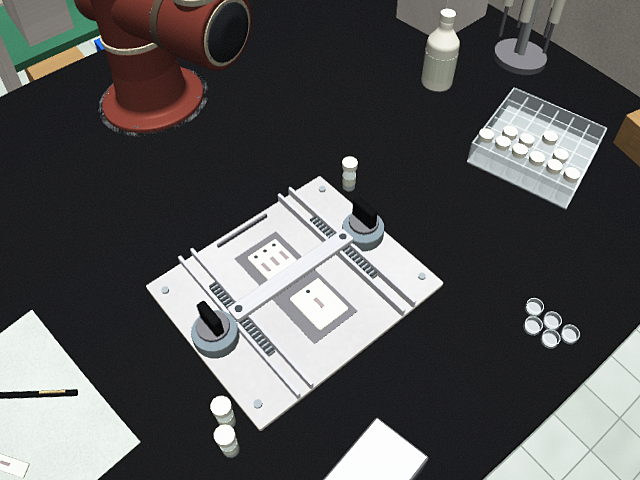

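View pics/side0.png

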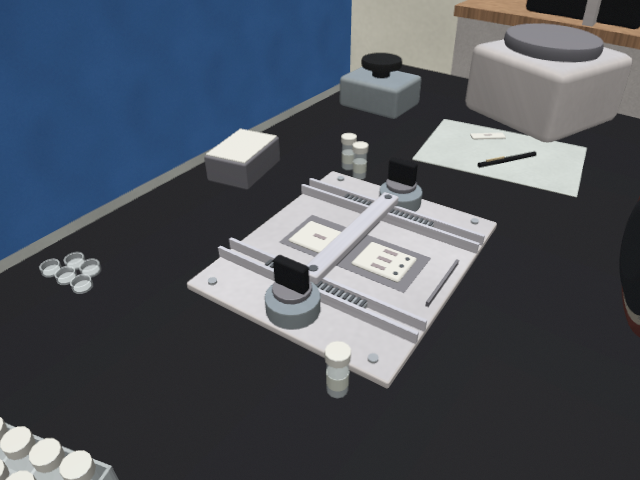

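The scene view shows the stage: the three-window cassette at (273,260) on the robot's side, one-window at (320,303), knobs at (210,320) and (363,220). Next, an enlarged crop of both views.

```bash
python3 - <<'E'
import cv2,numpy as np
a=cv2.imread('pics/scene0.png')[185:365,180:400];b=cv2.imread('pics/side0.png')[145:330,230:450]
A=cv2.resize(a,(660,540),interpolation=3);cv2.imwrite('pics/c1.png',A)
B=cv2.resize(b,(660,555),interpolation=3);cv2.imwrite('pics/c2.png',B)
E
```

```text
(no output)
```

View pics/c1.png

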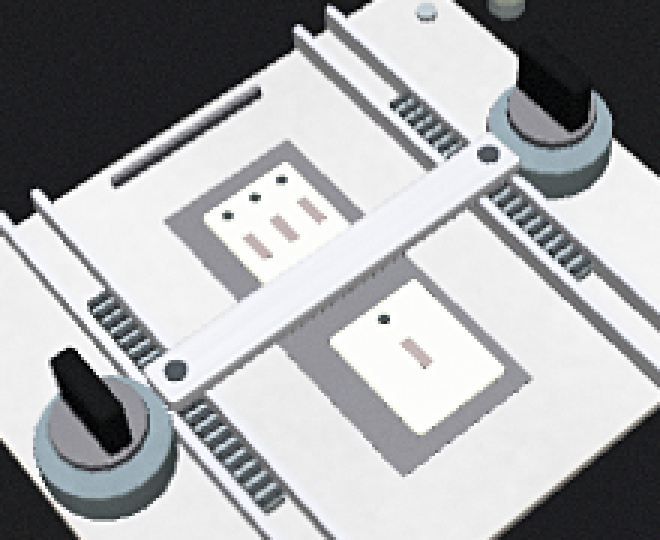

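View pics/c2.png

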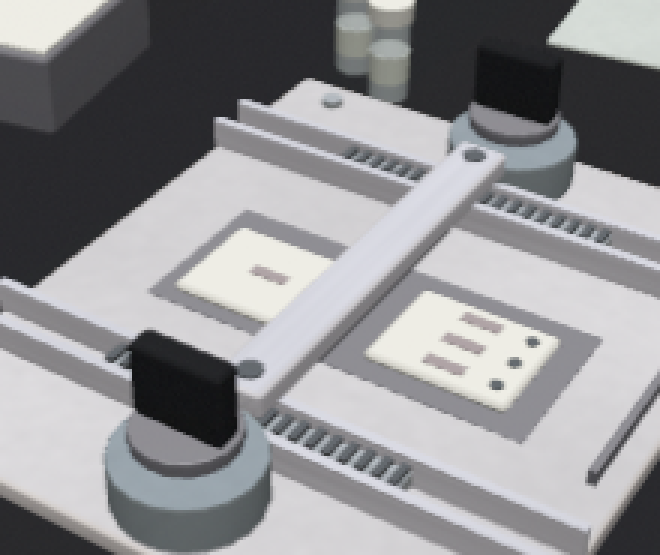

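Scene crop: pins at (487,154),(175,371), the three windows at (258,246),(284,229),(312,209). Side crop: pins at (475,155),(249,369), windows at (445,365),(463,345),(483,322).

```bash
python3 - <<'E'
from h import *
S,D=load('scene0'),load('side0')
c1=lambda u,v:(180+u/3-.33,185+v/3-.33)
c2=lambda u,v:(230+u/3-.33,145+v/3-.33)
P={'pinL':((487,154),(249,369)),'pinR':((175,371),(475,155)),'wL':((312,209),(445,365)),'wM':((284,229),(463,345)),'wR':((258,246),(483,322)),
'cRnear_dotL':((282,180),(496,385)),'dotR':((228,216),(533,342))}
X={}
for k,(a,b) in P.items():
    p,e=tri(ray(S,*c1(*a)),ray(D,*c2(*b))); X[k]=p
    print(k,p.round(4),'gap',round(e,4),'depthS',depth(S,*c1(*a)).round(4),'D',depth(D,*c2(*b)).round(4))
m=(X['pinL']+X['pinR'])/2; v=X['pinL']-X['pinR']; yaw=np.arctan2(-v[0],v[1]); print('mid',m,np.linalg.norm(v),'yaw',np.degrees(yaw))
ex=np.array([np.cos(yaw),np.sin(yaw),0]);ey=np.array([-ex[1],ex[0],0])
for k in X: print(k,((X[k]-m)@ex).round(4),((X[k]-m)@ey).round(4))
print('knobs by geometry',m+.145*ey,m-.145*ey)
# grip tops by depth
for n,im in(('S',S),('D',D)):
    z=im['z_map'];vv,uu=np.mgrid[0:480,0:640];pts=[]
    for u,v in zip(uu[z>0].ravel(),vv[z>0].ravel()):
        if im['color'][v,u].max()<70: pts.append(depth(im,u,v))
    pts=np.array(pts)
    for c in(m+.145*ey,m-.145*ey):
        q=pts[(np.linalg.norm(pts[:,:2]-c[:2],axis=1)<.045)&(pts[:,2]>.055)&(pts[:,2]<.1)]
        t=q[q[:,2]>np.percentile(q[:,2],98)-.004]
        print(n,len(q),'top z',np.percentile(q[:,2],98),len(t),'top centre',((t.min(0)+t.max(0))/2).round(4),t.mean(0).round(4),'xs',(q-m)@ex.T.min() if 0 else [((q-m)@ex).min().round(4),((q-m)@ex).max().round(4),((q-m)@ey).min().round(4),((q-m)@ey).max().round(4)])
T=Ro.from_rotvec(sensors.state()['tool_rot']).as_matrix();print(T.round(3))
E
```

```text
pinL [0.5541 0.0571 0.0495] gap 0.0013 depthS [0.5518 0.0582 0.0465] D [0.5545 0.0576 0.0495]
pinR [ 0.5633 -0.1427  0.0493] gap 0.0004 depthS [ 0.5619 -0.142   0.0466] D [ 0.5637 -0.1437  0.0487]
wL [ 0.5076 -0.0242  0.0193] gap 0.0002 depthS [ 0.5081 -0.0245  0.02  ] D [ 0.5071 -0.0237  0.0199]
wM [ 0.5087 -0.0428  0.0182] gap 0.0005 depthS [ 0.5088 -0.0431  0.0186] D [ 0.5081 -0.041   0.0196]
wR [ 0.5095 -0.0606  0.0196] gap 0.0009 depthS [ 0.5088 -0.0598  0.0178] D [ 0.5089 -0.0604  0.0201]
cRnear_dotL [ 0.4822 -0.0257  0.0191] gap 0.0001 depthS [ 0.4822 -0.0258  0.0192] D [ 0.482  -0.0252  0.0195]
dotR [ 0.4837 -0.0619  0.0189] gap 0.0003 depthS [ 0.4847 -0.0623  0.0202] D [ 0.4838 -0.0625  0.0185]
mid [ 0.55870318 -0.04275703  0.04938632] 0.20001928700196234 yaw 2.6457898118662286
pinL 0.0 0.1
pinR -0.0 -0.1
wL -0.0502 0.0208
wM -0.0499 0.0023
wR -0.05 -0.0156
cRnear_dotL -0.0757 0.0206
dotR -0.0758 -0.0157
knobs by geometry [0.55200979 0.1020884  0.04938632] [ 0.56539658 -0.18760246  0.04938632]
S 477 top z 0.08928723548501791 177 top centre [0.5524 0.1014 0.0882] [0.5522 0.1012 0.0874] xs [np.float64(-0.0222), np.float64(0.022), np.float64(0.1365), np.float64(0.1528)]
S 464 top z 0.08950429953134081 255 top centre [ 0.5665 -0.1875  0.088 ] [ 0.5665 -0.1873  0.0876] xs [np.float64(-0.0205), np.float64(0.0234), np.float64(-0.1523), np.float64(-0.1374)]
D 957 top z 0.08935089133469738 287 top centre [0.5516 0.1034 0.0879] [0.5502 0.1042 0.0879] xs [np.float64(-0.023), np.float64(0.022), np.float64(0.1404), np.float64(0.1534)]
D 659 top z 0.08985151457289103 156 top centre [ 0.5657 -0.1857  0.0886] [ 0.5644 -0.1853  0.0884] xs [np.float64(-0.0221), np.float64(0.0231), np.float64(-0.1514), np.float64(-0.1346)]
[[ 0.897  0.442 -0.001]
 [ 0.442 -0.897  0.002]
 [ 0.    -0.002 -1.   ]]
```

Travel needed is −50 mm, i.e. 2.0 rad (114.6°) on each knob, towards the robot. Plan: right knob +57° (anticlockwise), left knob −114.6° (clockwise), then right knob +57° again, so the skew stays near 7° at most. First I go above the right knob.

Call:
{"op": "arm_command", "data": {"plan": [[[85,425,-207,60,0,0,23.6],[85,425,-207,60,0,0,23.6],[85,425,-207,60,0,0,23.6],[85,425,-207,60,0,0,23.6],[85,425,-207,60,0,0,23.6],[85,425,-207,60,0,0,23.6],[85,425,-207,60,0,0,23.6],[85,425,-207,60,0,0,23.6],[85,425,-207,60,0,0,23.6],[85,425,-207,60,0,0,23.6],[85,425,-207,60,0,0,23.6],[85,425,-207,60,0,0,23.6]]]}}

```text
clock: 1.1
tool_pos: [0.5673, -0.1831, 0.1889]
tool_rot: [-3.139, -0.077, 0.001]
force: [-0.1, -0.6, -0.5]
grip_width: 0.0851
```

Call:
{"op": "arm_command", "data": {"plan": [[[45,0,0,0,0,0,0],[45,0,0,0,0,0,0],[45,0,0,0,0,0,0]]]}}

```text
clock: 1.35
tool_pos: [0.5655, -0.1875, 0.19]
tool_rot: [3.141, 0.072, -0.001]
force: [1.1, -0.6, -1.0]
grip_width: 0.0509
```

```bash
python3 - <<'E'
from h import *
im=snap('wrist','w1'); s=sensors.state(); print(s['tool_pos'],Ro.from_rotvec(s['tool_rot']).as_matrix().round(4),s['clock'],np.degrees(s['joint_pos']).round(1))
E
```

```text
[ 0.5653989  -0.18796716  0.19023089] [[ 9.99e-01  4.48e-02 -4.00e-04]
 [ 4.48e-02 -9.99e-01 -2.00e-04]
 [-4.00e-04  2.00e-04 -1.00e+00]] 1.4 [-25.5   1.6  99.7  -0.   78.7  61.9]
```

View pics/w1.png

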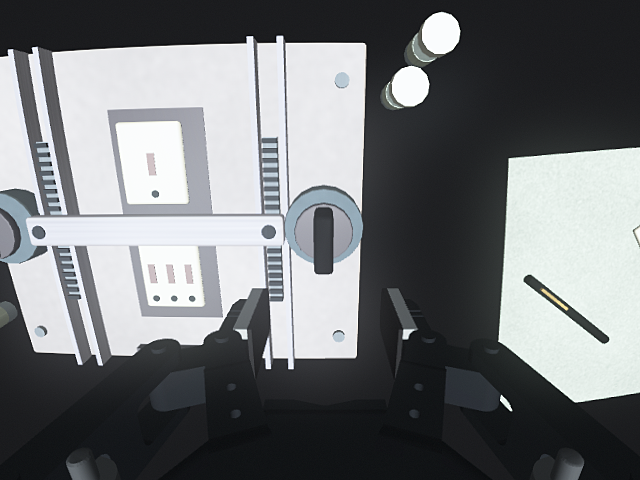

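The grip bar at (323,240) lies midway between the jaws and parallel to them. Descend and close gently.

Call:
{"op": "arm_command", "data": {"plan": [[[42,0,0,30,0,0,0],[42,0,0,60,0,0,0],[42,0,0,85,0,0,0],[42,0,0,103,0,0,0],[42,0,0,112,0,0,0],[42,0,0,112,0,0,0],[42,0,0,112,0,0,0]]]}}

```text
clock: 1.98
tool_pos: [0.5659, -0.188, 0.0788]
tool_rot: [3.141, 0.07, 0.001]
force: [-0.2, -0.3, 0.7]
grip_width: 0.0421
```

Call:
{"op": "arm_command", "data": {"plan": [[[10,0,0,0,0,0,0],[10,0,0,0,0,0,0],[10,0,0,0,0,0,0],[10,0,0,0,0,0,0],[10,0,0,0,0,0,0],[10,0,0,0,0,0,0]]], "newtons": 30}}

```text
clock: 2.48
tool_pos: [0.5672, -0.1866, 0.0806]
tool_rot: [-3.14, -0.072, -0.004]
force: [-1.3, 4.0, 5.2]
grip_width: 0.0138
```

Call:
{"op": "arm_command", "data": {"plan": [[[10,0,-1,-1,0,0,-2],[10,0,-1,-1,0,0,-7],[10,0,-1,-1,0,0,-12],[10,0,-1,-1,0,0,-17],[10,0,-1,-1,0,0,-22],[10,0,-1,-1,0,0,-27],[10,0,-1,-1,0,0,-32],[10,0,-1,-1,0,0,-37],[10,0,-1,-1,0,0,-42],[10,0,-1,-1,0,0,-47],[10,0,-1,-1,0,0,-52],[10,0,-1,-1,0,0,-55]]]}}

```text
clock: 3.48
tool_pos: [0.5667, -0.1855, 0.0807]
tool_rot: [2.75, 1.519, 0.003]
force: [-1.8, 3.1, 2.6]
grip_width: 0.0134
```

Call:
{"op": "arm_command", "data": {"plan": [[[10,0,0,0,0,0,-2],[10,0,0,0,0,0,-2],[10,0,0,0,0,0,-2],[10,0,0,0,0,0,-2]]]}}

```text
clock: 3.82
tool_pos: [0.5666, -0.1855, 0.0806]
tool_rot: [-2.726, -1.561, -0.003]
force: [-0.4, 5.3, 5.6]
grip_width: 0.0136
```

```bash
cat > m.py <<'E'
from h import *
import sys
# bar pins: dark discs near predicted places at z=.048 in both cameras
def measure(tag):
    s=sensors.state(); T=Ro.from_rotvec(s['tool_rot']).as_matrix(); print('clock',s['clock'],s['tool_pos'].round(4),'yaw',np.degrees(np.arctan2(T[1,0],T[0,0])).round(2),'F',s['force'].round(1),'q6',np.degrees(s['joint_pos'][5]).round(1))
    for n in('scene','side'): snap(n,n+tag)
measure(sys.argv[1])
a=cv2.imread(f'pics/scene{sys.argv[1]}.png')[185:365,180:400];b=cv2.imread(f'pics/side{sys.argv[1]}.png')[145:330,230:450]
A=cv2.resize(a,(400,327),interpolation=3);B=cv2.resize(b,(400,327),interpolation=3)
cv2.imwrite(f'pics/m{sys.argv[1]}.png',np.hstack([A,B]))
E
python3 m.py 1
```

```text
clock 3.8167 [ 0.5666 -0.1855  0.0806] yaw 59.59 F [-0.4  5.3  5.6] q6 5.1
```

View pics/m1.png

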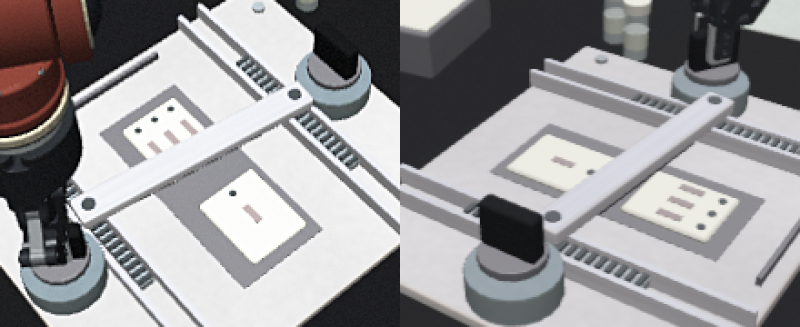

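The right end has moved to the robot's side (pin about (88,204) in the scene crop) and the bar is tilted by roughly 7°, as planned. Release, rise, and go to the left knob.

Call:
{"op": "arm_command", "data": {"plan": [[[42,0,0,0,0,0,0],[42,0,0,0,0,0,0],[42,0,0,0,0,0,0],[42,0,0,0,0,0,0],[42,0,0,-25,0,0,0],[42,0,0,-60,0,0,0],[42,0,0,-75,0,0,0],[42,0,0,-75,0,0,0],[42,0,0,-75,0,0,0]]]}}

```text
clock: 4.67
tool_pos: [0.5666, -0.1867, 0.1555]
tool_rot: [2.724, 1.56, 0.002]
force: [0.3, 0.2, -0.2]
grip_width: 0.0424
```

```bash
cat > go.py <<'E'
from h import *
import sys
x,y,z,yaw=map(float,sys.argv[1:5])
s=sensors.state();T=Ro.from_rotvec(s['tool_rot']).as_matrix()
print('at',s['tool_pos'].round(4),'yaw',np.degrees(np.arctan2(T[1,0],T[0,0])).round(2),'F',s['force'].round(1),s['clock'])
print('shift mm',(1000*T.T@(np.array([x,y,z])-s['tool_pos'])).round(1))
G=Ro.from_euler('zx',[yaw,180],degrees=True).as_matrix() if 0 else np.array([[np.cos(np.radians(yaw)),np.sin(np.radians(yaw)),0],[np.sin(np.radians(yaw)),-np.cos(np.radians(yaw)),0],[0,0,-1]])
print('turn deg',np.degrees(Ro.from_matrix(T.T@G).as_rotvec()).round(2))
E
python3 go.py .552 .1025 .155 182.65
```

```text
at [ 0.5666 -0.1867  0.1555] yaw 59.61 F [ 0.3  0.2 -0.2] 4.6667
shift mm [ 2.421e+02 -1.589e+02  1.000e-01]
turn deg [ 9.0000e-02  1.7000e-01 -1.2304e+02]
```

Call:
{"op": "arm_command", "data": {"plan": [[[42,242,-159,0,0,0,-80],[42,242,-159,0,0,0,-80],[42,242,-159,0,0,0,-80],[42,242,-159,0,0,0,-80],[42,242,-159,0,0,0,-80],[42,242,-159,0,0,0,-80],[42,242,-159,0,0,0,-80],[42,242,-159,0,0,0,-80],[42,242,-159,0,0,0,-80],[42,242,-159,0,0,0,-80],[42,242,-159,0,0,0,-80],[42,242,-159,0,0,0,-80]]]}}

```text
clock: 5.67
tool_pos: [0.5497, 0.1031, 0.1518]
tool_rot: [-1.078, -2.947, 0.003]
force: [0.0, -0.1, -0.0]
grip_width: 0.0424
```

Call:
{"op": "arm_command", "data": {"plan": [[[42,0,0,0,0,0,-43],[42,0,0,0,0,0,-43],[42,0,0,0,0,0,-43],[42,0,0,0,0,0,-43],[42,0,0,0,0,0,-43],[42,0,0,0,0,0,-43],[42,0,0,0,0,0,-43],[42,0,0,0,0,0,-43],[42,0,0,0,0,0,-43]]]}}

```text
clock: 6.42
tool_pos: [0.5507, 0.1029, 0.1534]
tool_rot: [0.066, -3.14, 0.0]
force: [-0.7, -0.4, -0.3]
grip_width: 0.0419
```

```bash
python3 go.py .552 .1025 .080 182.65; python3 - <<'E'
from h import *
snap('wrist','w2'); print(np.degrees(sensors.state()['joint_pos']).round(1))
E
```

```text
at [0.5507 0.1029 0.1534] yaw -177.59 F [-0.7 -0.4 -0.3] 6.4167
shift mm [-1.4 -0.5 73.4]
turn deg [-0.   -0.08 -0.24]
[  3.   -1.2 106.2  -0.   75.1 -89.5]
```

View pics/w2.png

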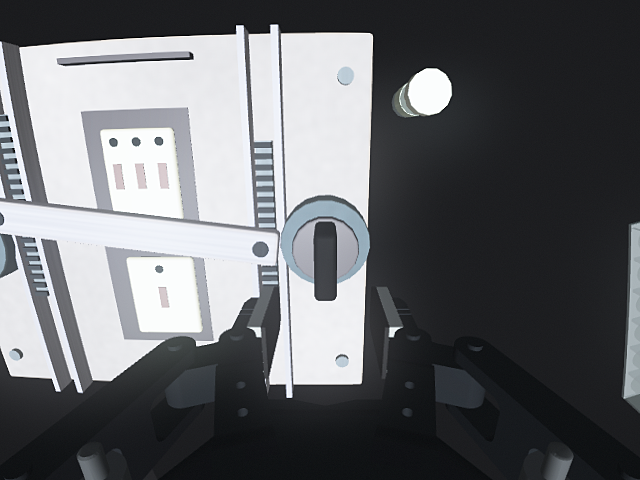

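The left grip at (325,260) is centred between the jaws and the bar shows a tilt of about 7°. Descend and grip.

Call:
{"op": "arm_command", "data": {"plan": [[[42,-1,0,25,0,0,0],[42,-1,0,50,0,0,0],[42,-1,0,66,0,0,0],[42,-1,0,73,0,0,0],[42,-1,0,73,0,0,0],[42,-1,0,73,0,0,0],[10,-1,0,73,0,0,0],[10,-1,0,73,0,0,0],[10,-1,0,73,0,0,0],[10,-1,0,73,0,0,0],[10,-1,0,73,0,0,0],[10,-1,0,73,0,0,0]]], "newtons": 30}}

```text
clock: 7.47
tool_pos: [0.5533, 0.1033, 0.0831]
tool_rot: [-0.072, 3.138, 0.0]
force: [-1.0, -0.5, 6.2]
grip_width: 0.0134
```

Call:
{"op": "arm_command", "data": {"plan": [[[10,0,0,0,0,0,2],[10,0,0,0,0,0,7],[10,0,0,0,0,0,12],[10,0,0,0,0,0,17],[10,0,0,0,0,0,22],[10,0,0,0,0,0,27],[10,0,0,0,0,0,32],[10,0,0,0,0,0,37],[10,0,0,0,0,0,42],[10,0,0,0,0,0,47],[10,0,0,0,0,0,52],[10,0,0,0,0,0,57]]]}}

```text
clock: 8.47
tool_pos: [0.553, 0.1027, 0.0831]
tool_rot: [1.44, 2.79, -0.0]
force: [-3.0, -1.8, 6.8]
grip_width: 0.0135
```

Call:
{"op": "arm_command", "data": {"plan": [[[10,0,0,0,0,0,5],[10,0,0,0,0,0,10],[10,0,0,0,0,0,15],[10,0,0,0,0,0,20],[10,0,0,0,0,0,25],[10,0,0,0,0,0,30],[10,0,0,0,0,0,35],[10,0,0,0,0,0,40],[10,0,0,0,0,0,45],[10,0,0,0,0,0,50],[10,0,0,0,0,0,50],[10,0,0,0,0,0,50]]]}}

```text
clock: 9.47
tool_pos: [0.5524, 0.1026, 0.0831]
tool_rot: [2.481, 1.925, -0.001]
force: [-4.7, -1.7, 7.9]
grip_width: 0.0138
```

```bash
python3 m.py 2
```

```text
clock 9.4667 [0.5524 0.1026 0.0831] yaw 75.62 F [-4.7 -1.7  7.9] q6 17.4
```

View pics/m2.png

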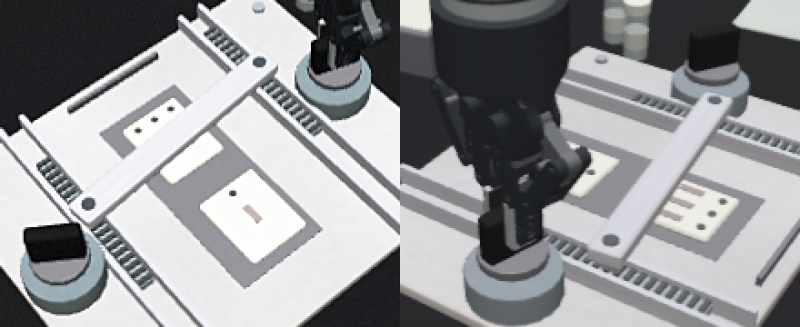

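The left end is now ahead: pins at (259,62) and (88,204) in the scene half, (211,240) and (314,100) in the side half. I will measure the pins by the dark-disc centroid.

```bash
cat > pin.py <<'E'
from h import *
import sys
def cen(f,u,v):
    g=load(f)['color'].max(2).astype(float); 
    for _ in range(4):
        r=5; ui,vi=int(round(u)),int(round(v)); w=g[vi-r:vi+r+1,ui-r:ui+r+1]; W=np.clip(150-w,0,None)
        yy,xx=np.mgrid[vi-r:vi+r+1,ui-r:ui+r+1]; W=W*(np.hypot(xx-u,yy-v)<5.5); u,v=(W*xx).sum()/W.sum(),(W*yy).sum()/W.sum()
    return u,v
def run(tag,sL,sR,dL,dR,zz=.0495):
    S,D=load('scene'+tag),load('side'+tag); X=[]
    for a,b in((sL,dL),(sR,dR)):
        a=cen('scene'+tag,*a); b=cen('side'+tag,*b); p,e=tri(ray(S,*a),ray(D,*b)); q=atz(S,*a,zz);r=atz(D,*b,zz); print(np.round(a,1),np.round(b,1),p.round(4),round(e,4),q.round(4)); X.append((q+r)/2)
    yaw0=np.radians(2.646);ex=np.array([np.cos(yaw0),np.sin(yaw0),0]); m0=np.array([.5587,-.0428,0])
    t=[1000*(x-m0)@ex for x in X]; print('travel L,R mm',np.round(t,1),'skew',np.degrees(np.arcsin((t[1]-t[0])/200)).round(2))
if __name__=='__main__':
    a=[float(x) for x in sys.argv[2:10]]; s=lambda u,v:(180+u*.55,185+v*.55);d=lambda u,v:(230+u*.55,145+v*.566)
    run(sys.argv[1],s(*a[:2]),s(*a[2:4]),d(*a[4:6]),d(*a[6:8]))
E
python3 pin.py 0 295 93 106 224 151 217 288 91
python3 pin.py 1 294 93 88 204 152 216 314 100
python3 pin.py 2 259 62 88 204 211 240 314 100
```

```text
[342.4 236.1] [308.1 268.9] [0.5561 0.0596 0.0486] 0.0064 [0.5541 0.0572 0.0495]
[238.1 308.3] [387.7 196.7] [ 0.5634 -0.1423  0.0489] 0.0002 [ 0.5636 -0.1425  0.0495]
travel L,R mm [1.9 0. ] skew -0.55
[341.7 236.5] [313.2 267.2] [0.5543 0.0561 0.0493] 0.0009 [0.5541 0.0557 0.0495]
[228.1 296.9] [402.7 201.4] [ 0.5385 -0.1436  0.0491] 0.0002 [ 0.5387 -0.1437  0.0495]
travel L,R mm [  0.1 -24.9] skew -7.18
[322.2 218.9] [345.5 280.7] [0.5075 0.0538 0.0492] 0.0007 [0.5075 0.0535 0.0495]
[228.1 296.9] [402.7 201.4] [ 0.5385 -0.1435  0.0491] 0.0002 [ 0.5386 -0.1437  0.0495]
travel L,R mm [-46.7 -24.9] skew 6.25
```

Left −46.7 mm, right −24.9 mm. The left knob needs 3.3 mm more (about 7.6°).

Call:
{"op": "arm_command", "data": {"plan": [[[10,0,0,0,0,0,4],[10,0,0,0,0,0,7.6],[10,0,0,0,0,0,7.6],[10,0,0,0,0,0,7.6],[42,0,0,0,0,0,7.6],[42,0,0,0,0,0,7.6],[42,0,0,0,0,0,7.6],[42,0,0,0,0,0,7.6],[42,0,0,-25,0,0,7.6],[42,0,0,-60,0,0,7.6],[42,0,0,-75,0,0,7.6],[42,0,0,-75,0,0,7.6]]]}}

```text
clock: 10.57
tool_pos: [0.555, 0.1033, 0.1614]
tool_rot: [2.6, 1.755, 0.012]
force: [0.3, -0.2, 0.2]
grip_width: 0.0418
```

```bash
python3 m.py 3;python3 pin.py 3 257 60 88 204 214 242 314 100; python3 go.py .5662 -.1865 .155 59.6
```

```text
clock 10.5667 [0.555  0.1033 0.1614] yaw 68.04 F [ 0.3 -0.2  0.2] q6 25.0
[320.8 217.7] [348.  281.6] [0.5042 0.0535 0.0491] 0.0007 [0.5042 0.0531 0.0495]
[228.  296.9] [402.7 201.4] [ 0.5385 -0.1436  0.0491] 0.0002 [ 0.5386 -0.1437  0.0495]
travel L,R mm [-50.  -24.9] skew 7.21
at [0.5523 0.1032 0.1566] yaw 68.03 F [-1.1 -0.2  0.3] 10.6667
shift mm [-263.4  121.2    1.6]
turn deg [ 0.05 -0.03  8.43]
```

Call:
{"op": "arm_command", "data": {"plan": [[[42,-263,121,0,0,0,8.4],[42,-263,121,0,0,0,8.4],[42,-263,121,0,0,0,8.4],[42,-263,121,0,0,0,8.4],[42,-263,121,0,0,0,8.4],[42,-263,121,0,0,0,8.4],[42,-263,121,0,0,0,8.4],[42,-263,121,0,0,0,8.4],[42,-263,121,0,0,0,8.4],[42,-263,121,0,0,0,8.4],[42,-263,121,0,0,0,8.4],[42,-263,121,0,0,0,8.4]]]}}

```text
clock: 11.67
tool_pos: [0.5656, -0.1844, 0.1555]
tool_rot: [-2.723, -1.564, 0.001]
force: [0.6, 0.6, 0.0]
grip_width: 0.042
```

```bash
python3 go.py .5662 -.1865 .081 59.6
```

```text
at [ 0.5656 -0.1844  0.1555] yaw 59.74 F [0.6 0.6 0. ] 11.6667
shift mm [-1.5  1.6 74.5]
turn deg [-0.08 -0.    0.14]
```

Call:
{"op": "arm_command", "data": {"plan": [[[42,0,0,25,0,0,0],[42,0,0,50,0,0,0],[42,0,0,66,0,0,0],[42,0,0,74,0,0,0],[42,0,0,74,0,0,0],[42,0,0,74,0,0,0],[10,0,0,74,0,0,0],[10,0,0,74,0,0,0],[10,0,0,74,0,0,0],[10,0,0,74,0,0,0],[10,0,0,74,0,0,0],[10,0,0,74,0,0,0]]], "newtons": 30}}

```text
clock: 12.67
tool_pos: [0.5663, -0.186, 0.0843]
tool_rot: [2.726, 1.562, 0.001]
force: [-3.3, 2.6, 5.7]
grip_width: 0.0131
```

Call:
{"op": "arm_command", "data": {"plan": [[[10,0,0,0,0,0,-2],[10,0,0,0,0,0,-7],[10,0,0,0,0,0,-12],[10,0,0,0,0,0,-17],[10,0,0,0,0,0,-22],[10,0,0,0,0,0,-27],[10,0,0,0,0,0,-32],[10,0,0,0,0,0,-37],[10,0,0,0,0,0,-42],[10,0,0,0,0,0,-47],[10,0,0,0,0,0,-52],[10,0,0,0,0,0,-55]]]}}

```text
clock: 13.67
tool_pos: [0.5659, -0.1859, 0.0843]
tool_rot: [-1.691, -2.646, -0.0]
force: [-5.6, 2.0, 7.6]
grip_width: 0.0133
```

Call:
{"op": "arm_command", "data": {"plan": [[[10,0,0,0,0,0,0],[10,0,0,0,0,0,0],[10,0,0,0,0,0,0]]]}}

```text
clock: 13.92
tool_pos: [0.5659, -0.1859, 0.0843]
tool_rot: [-1.696, -2.643, -0.0]
force: [-5.2, 2.5, 7.2]
grip_width: 0.0133
```

```bash
python3 m.py 4;python3 pin.py 4 257 60 69 184 214 242 341 110
```

```text
clock 13.9167 [ 0.5659 -0.1859  0.0843] yaw 114.64 F [-5.2  2.5  7.2] q6 -50.0
[321.5 217.2] [347.3 282.3] [0.5042 0.0551 0.0492] 0.0006 [0.5041 0.0548 0.0495]
[216.7 285.6] [417.7 202.3] [ 0.5155 -0.1473  0.0542] 0.0012 [ 0.5119 -0.1466  0.0495]
travel L,R mm [-50.  -48.2] skew 0.5
```

View pics/m4.png

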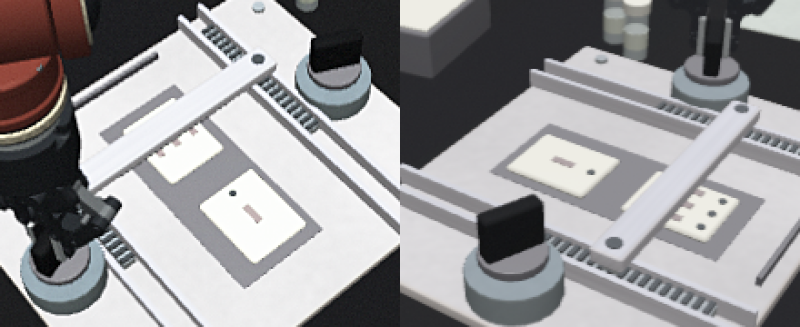

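The bar is nearly square over the three windows, with the right pin hidden by the gripper in the scene view. By angle the right end needs about 1.1 mm more (2.5°). Finish, release, back off and check.

Call:
{"op": "arm_command", "data": {"plan": [[[10,0,0,0,0,0,-2.5],[10,0,0,0,0,0,-2.5],[10,0,0,0,0,0,-2.5],[10,0,0,0,0,0,-2.5],[42,0,0,0,0,0,-2.5],[42,0,0,0,0,0,-2.5],[42,0,0,0,0,0,-2.5],[42,0,0,0,0,0,-2.5],[42,0,0,-25,0,0,-2.5],[42,0,0,-60,0,0,-2.5],[42,0,0,-75,0,0,-2.5],[42,0,0,-75,0,0,-2.5]]]}}

```text
clock: 15.02
tool_pos: [0.5688, -0.1874, 0.1629]
tool_rot: [1.634, 2.672, 0.002]
force: [1.2, 0.6, 1.0]
grip_width: 0.0422
```

```bash
python3 go.py .45 -.40 .25 117
```

```text
at [ 0.5688 -0.1874  0.1629] yaw 117.13 F [1.2 0.6 1. ] 15.0167
shift mm [-135.7 -202.1  -87.3]
turn deg [0.33 0.43 0.13]
```

Call:
{"op": "arm_command", "data": {"plan": [[[42,-136,-202,-87,0,0,0],[42,-136,-202,-87,0,0,0],[42,-136,-202,-87,0,0,0],[42,-136,-202,-87,0,0,0],[42,-136,-202,-87,0,0,0],[42,-136,-202,-87,0,0,0],[42,-136,-202,-87,0,0,0],[42,-136,-202,-87,0,0,0],[42,-136,-202,-87,0,0,0],[42,-136,-202,-87,0,0,0]]]}}

```text
clock: 15.85
tool_pos: [0.4484, -0.3976, 0.2425]
tool_rot: [-1.636, -2.679, -0.002]
force: [1.0, 0.2, -0.7]
grip_width: 0.0422
```

```bash
python3 m.py 5;python3 pin.py 5 257 60 68 184 214 242 341 109; python3 - <<'E'
from h import *
a=cv2.imread('pics/scene5.png')[185:365,180:400];b=cv2.imread('pics/side5.png')[180:330,320:450]
cv2.imwrite('pics/f.png',np.hstack([cv2.resize(a,(420,344),interpolation=3),cv2.resize(b,(298,344),interpolation=3)]))
E
```

```text
clock 15.85 [ 0.4484 -0.3976  0.2425] yaw 117.2 F [ 1.   0.2 -0.7] q6 -75.9
[321.5 217.2] [347.3 282.3] [0.5042 0.0551 0.0493] 0.0007 [0.504  0.0547 0.0495]
[218.2 285.7] [418.  203.2] [ 0.5153 -0.1458  0.0532] 0.0008 [ 0.5133 -0.1448  0.0495]
travel L,R mm [-50.  -48.1] skew 0.53
```

View pics/f.png

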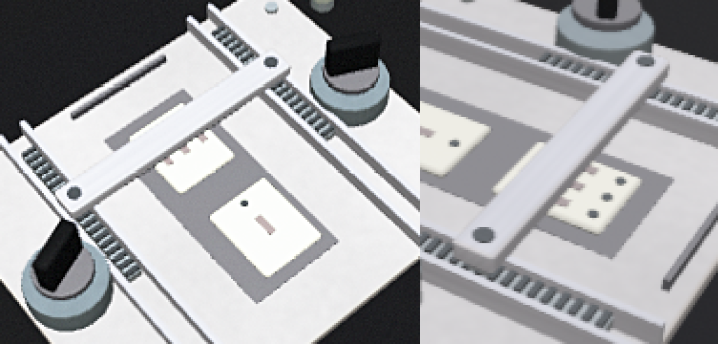

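The bar covers the window row. The side-view centroid of the right pin was pulled off by the knob behind it: it reads (418.0,203.2), but I read the pin at (418.6,206.5). Recompute with that.

```bash
python3 - <<'E'
from h import *
S,D=load('scene5'),load('side5')
yaw0=np.radians(2.646);ex=np.array([np.cos(yaw0),np.sin(yaw0),0]); m0=np.array([.5587,-.0428,0])
# Hough/threshold: darkest blob
for n,im,u,v in(('S',S,218.2,285.6),('D',D,418.6,206.5)):
    g=im['color'].max(2).astype(float); vi,ui=round(v),round(u); print(g[vi-6:vi+7,ui-7:ui+8].astype(int))
    vv,uu=np.mgrid[0:480,0:640]; W=np.clip(150-g,0,None)*(np.hypot(uu-u,(vv-v)*(1 if n=='S' else 1.3))<4.2); c=((W*uu).sum()/W.sum(),(W*vv).sum()/W.sum())
    p=atz(im,*c,.0495); print(n,np.round(c,1),p.round(4),'R travel',1000*(p-m0)@ex)
    r=ray(im,*c); A=r if n=='S' else A; 
print(tri(A,r))
E
```

```text
[[ 47 143 206 123 172 241 252 250 251 250 250 249 248 247 247]
 [176 210 162 180 255 255 255 255 255 255 253 250 248 247 246]
 [153 178 244 255 255 255 223 221 185 215 255 255 249 247 246]
 [172 253 253 255 255 206 105 109  94 102 169 242 252 249 249]
 [253 252 253 255 203 100  85  95  95  85  84 207 255 252 250]
 [252 251 254 255 131  83  93 100 100  96  76 173 255 253 249]
 [251 249 253 255  70  87  97  97  98  96  83 152 246 252 249]
 [251 250 251 255 162  79  90  93  92  86  87 196 255 250 248]
 [255 251 251 255 253  87  73  78  79 117 229 255 253 247 246]
 [237 253 249 250 255 255 218 164 150 205 255 254 248 247 248]
 [149 247 250 249 252 255 255 255 255 254 251 247 247 251 254]
 [ 90 163 250 252 252 249 251 251 250 248 246 249 253 251 221]
 [177  95 175 255 252 250 249 247 246 247 251 255 245 192 143]]
S [218.2 285.7] [ 0.5133 -0.1448  0.0495] R travel -50.026756590424206
[[140 128 120 105  99  94  94  90  86 172 211 209 201 206 173]
 [107 102  91 100  97  94  92  90  87 178 211 215 214 216 209]
 [117 188 211 218 198 149 109  92  85 178 211 214 214 214 214]
 [189 218 225 227 224 219 220 198 175 195 213 215 215 215 214]
 [218 225 226 202 166 155 158 161 157 201 220 214 206 213 213]
 [225 226 192 144 116 111 110 117 118 140 217 225 224 226 215]
 [226 227 164 109 111 112 112 111 111 110 183 223 228 227 223]
 [227 228 183 111 106 111 112 112 111  96 184 223 227 225 219]
 [228 229 223 198 140 119  93  82 118 148 214 226 225 220 215]
 [229 229 228 223 217 217 216 216 219 220 225 226 221 214 200]
 [229 227 226 225 226 226 226 228 228 227 225 221 215 202 165]
 [227 225 225 225 226 226 227 228 226 225 222 216 204 169 137]
 [225 224 225 225 226 227 228 227 226 223 216 207 176 136 125]]
D [418.1 206.5] [ 0.5131 -0.1437  0.0495] R travel -50.24820885416533
(array([ 0.51324814, -0.1445947 ,  0.04902201]), np.float64(0.00045131037376643237))
```

Both ends stand at −50.0 and −50.1 mm against a target of −50.0, so the bar is square. The arm is clear, so I am handing in.

```bash
python3 -c "
from station import manip; print(manip.job_done())"
```

```text
the job is handed in; nothing more can be done
None
```

The reading bar now stands centred over the windows of the three-window cassette and square across it, and I've handed the job in. I moved it by the knobs only: right knob 57°, left knob 114°, then right knob 57° again. The gripper then let go and backed clear. The clock read about 16 s of the 61 s allowed.

**Final position:** in the last pictures both pinned ends had moved towards the robot, the left by 50.0 mm and the right by 50.0–50.2 mm. The window row was measured at 50.0 mm, so the bar is out of square by less than 0.1°. The two cameras and the calibration agree to about 1 mm.

**Tilt on the way:** the largest tilt I measured was about 7.2°, against the limit of about 10°.

**Checks that disagreed:** the automatic pin measurement first put the right end at −48.1 mm, because in the side view the knob behind it was picked up as part of the pin. Tightening the search around the pin in both views gave the figure above.

**Forces:** while gripping the knobs the measured force on the tool stayed at about 10 N or less.

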